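# Load the light meter and hold its shutter at the mark

### The arm

A 6-joint arm with a two-finger parallel gripper is mounted at the origin on a cart in front of the work surface, level with it; the furniture and walls round the work are solid. World frame = base frame: x ahead of the robot, y to its left, z up, the work surface at z = 0. Lengths are in m, angles in rad, forces in N, time in s.
With the tool pointing down it reaches from about 0.425 to 0.95 m from the base axis. Payload 3.5 kg.
Tool frame: the origin (TCP) lies midway between the tips of the shut fingers; the grasp point (between the pads) lies 19 mm behind it (ctrl.hold_point_z is the distance from the TCP to the grasp point, in m); z points along the fingers, y is the line along which they close (so a half turn about z gives the same grasp; the last joint's range is limited). The gripper opens to 85 mm and grips with 20 to 120 N. Pads are 22 mm wide; open, the fingers measure 114 mm over their backs; the gripper's body (76 mm by 85 mm) begins 54 mm behind the grasp point. The pads swing forward as they close: fully open they stand 13 mm farther back than shut.
Start: joints at [-1.382, 0.286, 1.577, -0, 1.279, -0.15], TCP at [0.224, -0.637, 0.191] pointing down, gripper open.
Joint ranges: [-2.77, 2.77], [-0.9, 2.22], [0.21, 2.48], [-1.53, 4.67], [0.24, 2.81], [-2.84, 2.84]. Speed limits (rad/s): [2.79, 2.79, 3.14, 3.14, 3.14, 3.14].

### API

Orientations are given as a unit quaternion [x, y, z, w].
In Python, from plant import readout, cams, sign_off, ctrl gives the robot as it stands. The module is installed in compiled form; this text tells all that it offers.
- The arm moves only by the tool step_arm, never from a script. Its argument "increments" is a list of rows, each a list of 2 entries, a list of its own where there are three numbers: the shift along the world's x, y, z in mm, then the turn, a rotation vector about the world's x, y, z in rad. In form: [[[x, y, z], [rx, ry, rz]], ...]. A call has 1 to 8 rows; each row shifts and turns the commanded pose from where the row before left it; what a row does not reach is not made up. A row lasts 1/12 s, in which the tool goes at most 41.7 mm and 7.16 degrees, less where a joint would pass 70% of its speed; a pose out of reach is approached as far as the arm can. A call is refused whole if a number of a shift passes 41.7 or a number of a turn 0.125, either way. A call with a gripper value outside its range is refused whole. "fingers" is the opening, from -1 (shut) to 1 (fully open), set as the call begins (left out, the last holds). The fingers move at their own pace and stop on an object; "grip_force" is the grip in N (left out, the last holds). Time passes only in rows, so rows that do not move let the fingers close. It gives the time, the measured TCP pose, the force, the opening and the grip force at its end, in the units of the state.
- readout.get_state(): the state, without advancing time (a new reading comes with each control period).
- cams.read_camera(name): name is "scene" or "side" or "wrist"; returns the picture (384x512x3 uint8, red, green, blue); there is no depth.
- cams.get_calibration(name): a dict with "fx", "fy", "cx", "cy" (pixels), "distortion" ([k1, k2, p1, p2, k3] as OpenCV has them; the pictures are not rectified), "eye" and "rotation" of the camera in the world; the wrist camera has in their place "T_tool_cam" (4x4, takes a point from camera to tool coordinates, whose origin is the TCP and whose axes are the flange's). Camera axes: x right, y up, looking along -z (the intrinsics and any distortion apply to the point x, -y, -z); pixel columns grow to the right and rows downward; lengths in m; the calibration is good to about 2 mm. A picture is of the moment at which its call begins: read the wrist's pose just before it. get_calibration takes no time and is no camera call.
- sign_off(): hands the job in; it is judged then, once.
The state is a dict: "time": time; "qpos": joint angles; "dq": joint speeds; "joint_efforts": joint torques, N m; "eef_pos": TCP position; "tcp_rot": TCP orientation; "contact_force": force on the tool from outside, world axes, zero at the start; "wrist_torque": the same for the moment, N m; "opening": opening from 0.0 (shut) to 1.0 (fully open); "finger_force": force on a finger pad.
Only numpy, scipy, OpenCV 4.12 (cv2) and the standard library are available. Lean on these libraries where they do the work, as an engineer would, in place of code of your own. Each camera call takes 0.05 s, during which the arm holds its last target. There are 200 camera calls.

### The job

Take a light reading: set the plain metal specimen block into the rectangular pocket of the light meter on the table, flat on the pocket floor and square, and let go of it. Then pull the meter's spring-return shutter out by its upright black tab until the shutter's index finger lines up with the mark clip on the meter's front edge, and keep it there: the program finishes while the gripper is still holding the shutter at the mark, with the block still seated. Leave the mark clip and the other things on the table as they are.

Things in the scene. Friction and masses are not known exactly. Their poses are not given: they have to be found in the camera images.
- specimen_block: Loose specimen block: a bright metal rectangular block with a thin grey plate and two screws on top, 40 (x) x 60 (y) x 22 (z) mm, 0.14 kg; it stands flat on the table among small lab things. Origin: centre of its underside; z up. It looks the same after a half turn about z.
- meter_base: Light meter base, fixed: aluminium plate 100 (x) x 210 (y) x 20 (z) mm, origin at the centre of its underside, x pointing away from its front long edge, z up; yaw varies. Towards -y is the pocket; then a grey spring housing (y = -15 to +11 mm, top 32 mm over the table); towards +y the shutter runs between two dark rails (top 27 mm) and is pulled to +y.
- pocket_floor (a point): Centre of the pocket floor, 12 mm above the table; its axes are those of meter_base. The pocket is a rectangle 43 (x) x 63 (y) mm, 8 mm deep (rim 20 mm above the table), with a slightly chamfered mouth and a dark round window in its floor. The specimen block goes in with its 60 mm side along the pocket's y (either way round), and then stands 14 mm above the rim.
- tab_top (a point): Centre of the top of the shutter's upright black pull tab, 68.5 mm above the table; axes as meter_base. The tab is 12 mm thick (along y, the pull direction) and 32 mm wide (along x); it is free to grasp over the upper 35 mm. Moves with the shutter; 55 mm to +y of the base's origin when the shutter is in.
- index_tip (a point): Tip of the shutter's index finger, a thin 3 mm wide steel strip that sticks out from the foot of the tab towards the meter's front edge (-x), in line with the middle of the tab; it moves with the shutter. Axes as meter_base.
- mark_tip (a point): Point of the mark clip: a small dark clip on the front edge of the meter base with a 3 mm wide upright fin, in line with which the index finger has to come. It is 22 to 48 mm in +y from the index tip of the closed shutter, differs from start to start and sits stiffly; do not move it. Axes as meter_base.
- shutter (a joint): How far the shutter is pulled out, m: 0 in (spring closed, where it starts), end stop at 0.062; grows towards the base's +y. Spring: 2.4 N at 0, 1.2 N more for each 10 mm; it goes back in when let go.
- coverglass_box: Bystander: small blue and clear square box 36x36x18 mm, loose; origin at the centre of its underside.
- petri_dish: Bystander: round white dish 56 mm wide, 15 mm high, loose; origin at the centre of its underside.
- tally_counter: Bystander: round hand counter 52x53x22 mm, loose; origin at the centre of its underside.
- tweezers: Bystander: steel tweezers 121 mm long lying to the right, loose; origin at their middle.
- marker: Bystander: black marker pen 133 mm long lying to the right, loose; origin at its middle.

How it is judged:
On the way, in this order (a step that is already met when the one before it is completed fails the run):
1. the block sits flat and square in the pocket and is let go, the shutter still in (x of specimen_block in the frame of pocket_floor between -0.0025 and 0.0025 m and y of specimen_block in the frame of pocket_floor between -0.0025 and 0.0025 m and z of specimen_block in the frame of pocket_floor between -0.0025 and 0.0025 m and angle between the x axis of specimen_block and the x axis of pocket_floor, either way round below 0.08 rad and angle between specimen_block's own z axis and vertical below 0.06 rad and contact force between the fingers and specimen_block below 0.2 N and value of joint shutter below 0.006 m), for 0.2 s.
2. the shutter is pulled out to the mark with the block seated (x of specimen_block in the frame of pocket_floor between -0.0025 and 0.0025 m and y of specimen_block in the frame of pocket_floor between -0.0025 and 0.0025 m and z of specimen_block in the frame of pocket_floor between -0.0025 and 0.0025 m and angle between the x axis of specimen_block and the x axis of pocket_floor, either way round below 0.08 rad and angle between specimen_block's own z axis and vertical below 0.06 rad and y of index_tip in the frame of mark_tip between -0.004 and 0.004 m), for 0.2 s.
At the end, for the whole second after the job is handed in: The fingers hold the shutter still (over 1 N), index within 4 mm of the mark along the pull; the block, not touched, rests in the pocket: within 2.5 mm of its centre and floor, square within 0.08 rad, tilted under 0.06 rad (all of step 2 and contact force between the fingers and specimen_block below 0.2 N and contact force between the fingers and shutter above 1 N and linear speed of specimen_block below 0.02 m/s and velocity of joint shutter between -0.01 and 0.01 m/s); the arm keeps its last pose, push and grip.
It fails at once if the mark clip is shifted by more than 3 mm (distance of mark_tip from where it was at the start of the episode above 0.003 m).
It fails at once if a bystander is moved by more than 30 mm (distance of any of coverglass_box, petri_dish, tally_counter, tweezers, marker from where it was at the start of the episode above 0.03 m).
It also fails if it takes over 53 s, if anything falls off the work surface, if the arm or the gripper's body presses on something with over 40 N, if the wrist force passes 120 N, or if a joint passes its speed limit or range.

## Working session

There is one attempt and no reset: what is moved stays moved. The work goes in short steps, Python scripts to look and compute and a tool call to move; the robot and the scene stay as the last step left them, time stands still between calls to the robot, and variables do not carry over. Pictures are saved under pics/ and viewed, at most 10 in all, crops included, and the job is handed in when it is done.

Besides the shell and the picture viewer there is one more tool, called after "Request:" as name(argument=value, ...) on one line, values as JSON. step_arm: Moves the arm, as the interface text tells. Its arguments: {"type":"object","properties":{"increments":{"type":"array","items":{"type":"array"}},"fingers":{"type":"number"},"grip_force":{"type":"number"}},"required":["increments"]}

```bash
mkdir -p pics; cat > h.py <<'E'
import numpy as np, cv2
from plant import readout, cams, sign_off, ctrl
from scipy.spatial.transform import Rotation as R
def cal(n):
    c=cams.get_calibration(n)
    if n=="wrist":
        s=readout.get_state(); T=np.eye(4); T[:3,:3]=R.from_quat(s["tcp_rot"]).as_matrix(); T[:3,3]=s["eef_pos"]
        M=T@np.array(c["T_tool_cam"]); return c,M[:3,3],M[:3,:3]
    return c,np.array(c["eye"]),np.array(c["rotation"])
def KD(c): return np.array([[c["fx"],0,c["cx"]],[0,c["fy"],c["cy"]],[0,0,1.]]),np.array(c["distortion"],float)
def plane(C,uv,z):
    c,e,Rm=C; K,D=KD(c)
    p=cv2.undistortPoints(np.array(uv,float).reshape(-1,1,2),K,D).reshape(-1,2)
    d=np.c_[p[:,0],-p[:,1],-np.ones(len(p))]@Rm.T
    return e+d*((z-e[2])/d[:,2])[:,None]
def proj(C,P):
    c,e,Rm=C; K,D=KD(c); q=(np.atleast_2d(P)-e)@Rm; q=q*[1,-1,-1]
    return cv2.projectPoints(q,np.zeros(3),np.zeros(3),K,D)[0].reshape(-1,2)
def snap(n,f):
    C=cal(n); im=cams.read_camera(n); cv2.imwrite(f"pics/{f}.png",im[:,:,::-1]); return C,im
E
python3 - <<'E'
from h import *
a=[snap(n,n+"0")[1] for n in("scene","side","wrist")]
cv2.imwrite("pics/all0.png",np.vstack([a[0],a[1]])[:,:,::-1])
for n in("scene","side","wrist"):
    c,e,r=cal(n); print(n,c["fx"],e.round(3),r.round(3).tolist(),c["distortion"])
print(readout.get_state(),ctrl.hold_point_z)
E
```

```text
scene 372.33037853811675 [-0.362 -0.505  1.057] [0.325, -0.188, -0.487, 0.788] [-0.11212937  0.          0.          0.          0.        ]
side 423.7292526788039 [0.083 0.918 0.836] [-0.088, 0.436, 0.879, -0.17] [-0.01121865  0.          0.          0.          0.        ]
wrist 303.2932912835381 [ 0.304 -0.608  0.373] [[0.332, 0.891, 0.309], [-0.943, 0.314, 0.107], [-0.002, -0.327, 0.945]] [-0.07730103  0.          0.          0.          0.        ]
{'time': 0.15, 'qpos': array([-1.38198437e+00,  2.87018456e-01,  1.57784165e+00,  3.94482788e-05,
        1.27857627e+00, -1.49997848e-01]), 'dq': array([ 0.00170648, -0.00082822, -0.00466254,  0.00039492,  0.00098143,
       -0.00033079]), 'joint_efforts': array([ 2.05001532e-03, -4.06598961e+01, -2.93140376e+01, -6.31841613e-05,
        3.91138412e-03,  5.44964138e-06]), 'eef_pos': array([ 0.22427652, -0.63604027,  0.19032695]), 'tcp_rot': array([ 9.85685815e-01,  1.68590109e-01,  9.89699736e-07, -9.22052997e-04]), 'contact_force': array([-0.51409567, -0.8181765 , -0.70805853]), 'wrist_torque': array([-0.03681614,  0.03152751, -0.02024919]), 'finger_force': 0.0, 'opening': 0.9973501527485308} 0.0187
```

View pics/scene0.png

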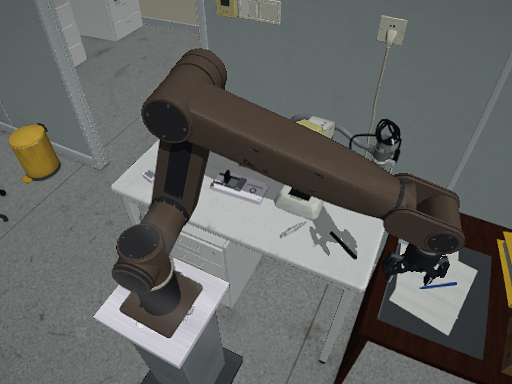

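View pics/side0.png

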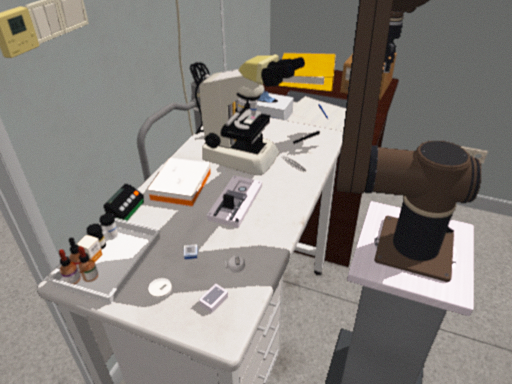

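The side view shows the block at about (213,297), counter (236,263), petri dish (160,287), blue box (190,250), and the meter at about (236,198) with its black tab at (230,203). The microscope stands behind the meter.

```bash
python3 - <<'E'
from h import *
C=cal("side")
print(plane(C,[(213,297),(236,263),(160,287),(190,250),(236,198),(290,160),(306,137)],0.01).round(3))
print(plane(C,[(230,203)],0.05).round(3))
im=cv2.imread("pics/side0.png")[165:325,140:275]
cv2.imwrite("pics/sidecrop.png",cv2.resize(im,None,fx=3.7,fy=3.7,interpolation=cv2.INTER_CUBIC))
E
```

```text
Traceback (most recent call last):
  File "h.py", line 14, in plane
    d=np.c_[p[:,0],-p[:,1],-np.ones(len(p))]@Rm.T
      ~~~~~~~~~~~~~~~~~~~~~~~~~~~~~~~~~~~~~~^~~~~
ValueError: matmul: Input operand 1 has a mismatch in its core dimension 0, with gufunc signature (n?,k),(k,m?)->(n?,m?) (size 4 is different from 3)
```

```bash
sed -i 's/np.array(c\["rotation"\])/R.from_quat(c["rotation"]).as_matrix()/' h.py; python3 - <<'E'
from h import *
C=cal("side")
print(plane(C,[(213,297),(236,263),(160,287),(190,250),(236,198),(290,160),(306,137)],0.01).round(3))
print(plane(C,[(230,203)],0.05).round(3))
im=cv2.imread("pics/side0.png")[165:325,140:275]
cv2.imwrite("pics/sidecrop.png",cv2.resize(im,None,fx=3.7,fy=3.7,interpolation=cv2.INTER_CUBIC))
E
```

```text
[[ 0.431  0.361  0.01 ]
 [ 0.425  0.242  0.01 ]
 [ 0.566  0.383  0.01 ]
 [ 0.559  0.245  0.01 ]
 [ 0.537 -0.003  0.01 ]
 [ 0.449 -0.266  0.01 ]
 [ 0.443 -0.437  0.01 ]]
[[0.522 0.069 0.05 ]]
```

View pics/sidecrop.png

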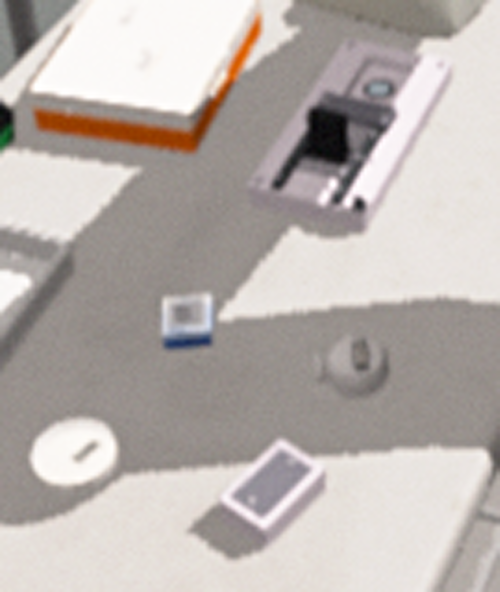

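The crop shows the block with a long axis in view from lower-left to upper-right, and the meter with its pocket and window at the far end. The tab and the small black mark clip (crop 357,203) are at the near end.

```bash
python3 - <<'E'
from h import *
C=cal("side")
for z in (0,.1,.2,.3,.4): print(z,plane(C,[(298,68),(275,155),(243,140),(210,140)],z)[:,:2].round(2).tolist())
S=cal("scene")
print(plane(S,[(325,130),(300,195),(322,205),(235,180),(265,180)],0.0).round(2).tolist(),plane(S,[(325,130),(310,120)],0.3).round(2).tolist())
E
```

```text
0 [[0.69, -1.1], [0.51, -0.29], [0.66, -0.34], [0.78, -0.3]]
0.1 [[0.62, -0.86], [0.46, -0.15], [0.59, -0.19], [0.7, -0.15]]
0.2 [[0.54, -0.62], [0.41, -0.0], [0.52, -0.04], [0.61, -0.01]]
0.3 [[0.47, -0.38], [0.36, 0.14], [0.46, 0.11], [0.53, 0.14]]
0.4 [[0.4, -0.14], [0.31, 0.29], [0.39, 0.26], [0.45, 0.28]]
[[1.05, -0.18, 0.0], [0.61, -0.23, 0.0], [0.59, -0.32, 0.0], [0.57, 0.04, 0.0], [0.62, -0.07, 0.0]] [[0.65, -0.27, 0.3], [0.68, -0.21, 0.3]]
```

Request:
step_arm(increments=[[[12.3,36.5,8],[0,0,0.1]],[[12.3,36.5,8],[0,0,0.1]],[[12.3,36.5,8],[0,0,0.1]],[[12.3,36.5,8],[0,0,0.1]],[[12.3,36.5,8],[0,0,0.1]],[[12.3,36.5,8],[0,0,0.1]],[[12.3,36.5,8],[0,0,0.1]]])

```text
time: 0.73
eef_pos: [0.3106, -0.3791, 0.2473]
tcp_rot: [0.867, 0.498, 0.0, -0.0]
contact_force: [1.1, -0.6, 0.3]
opening: 1.002
finger_force: 0.0
```

Request:
step_arm(increments=[[[13,33,0],[0,0,0.07]],[[13,33,0],[0,0,0.07]],[[13,33,0],[0,0,0.07]],[[13,33,0],[0,0,0.07]],[[13,33,0],[0,0,0.07]],[[13,33,0],[0,0,0.07]],[[13,33,0],[0,0,0.07]],[[13,33,0],[0,0,0]]])

```text
time: 1.4
eef_pos: [0.4145, -0.1153, 0.2473]
tcp_rot: [0.721, 0.693, 0.0, 0.0]
contact_force: [0.4, -0.0, -0.2]
opening: 0.997
finger_force: 0.0
```

Request:
step_arm(increments=[[[15,30,0],[0,0,0]],[[15,30,0],[0,0,0]],[[15,30,0],[0,0,0]],[[15,30,0],[0,0,0]],[[0,30,0],[0,0,0]],[[0,20,0],[0,0,0]],[[0,0,0],[0,0,0]],[[0,0,0],[0,0,0]]])

```text
time: 2.07
eef_pos: [0.4742, 0.0536, 0.2471]
tcp_rot: [0.721, 0.693, -0.0, -0.0]
contact_force: [0.0, -0.2, -0.4]
opening: 0.997
finger_force: 0.0
```

```bash
python3 - <<'E'
from h import *
C,im=snap("wrist","w1"); print(C[1:],readout.get_state()["qpos"])
cv2.imwrite("pics/w1b.png",cv2.resize(im[:,:,::-1],None,fx=1.56,fy=1.56,interpolation=cv2.INTER_CUBIC))
E
```

```text
(array([0.47755911, 0.13850533, 0.42976977]), array([[ 9.99211851e-01,  3.73191784e-02,  1.35261488e-02],
       [-3.96912067e-02,  9.43916317e-01,  3.27790474e-01],
       [-5.34681414e-04, -3.28068995e-01,  9.44653613e-01]])) [-1.01827304e-01 -2.03452860e-01  1.98117298e+00 -6.26090140e-04
  1.36422726e+00 -6.06679550e-02]
```

View pics/w1b.png

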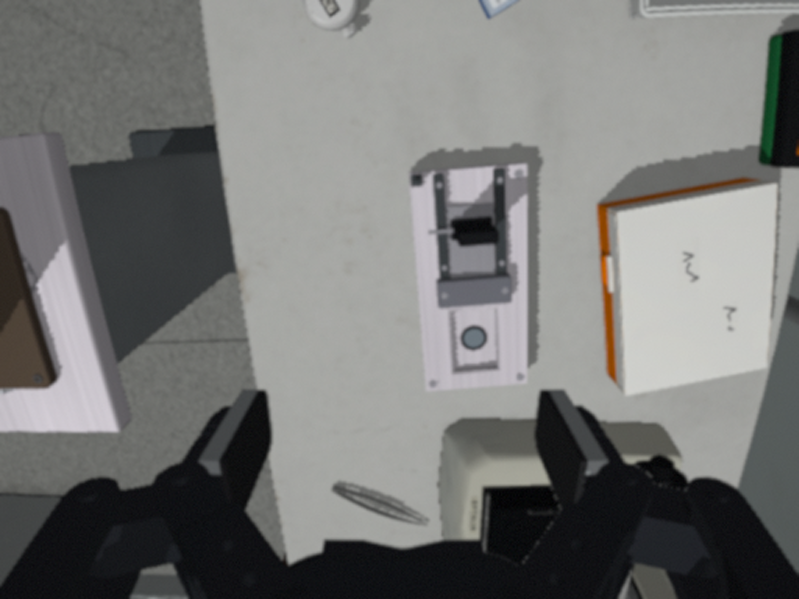

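The wrist view shows the meter with plate corners at about (412,168), (527,164), (529,382) and (427,390) in the 1.56x picture. The window is at (474,337), the tab at (474,231), the index tip at (430,232) and the clip at (417,180). The microscope base lies just beyond the pocket end.

```bash
cat >> h.py <<'E'
def platefit(C,im,show=None,guess=None):
    """min-area rect of bright plate -> corners, refined by subpixel; cast onto z=.02"""
    hsv=cv2.cvtColor(im,cv2.COLOR_RGB2HSV)
    return hsv
E
python3 - <<'E'
from h import *
C=cal("wrist"); im=cv2.imread("pics/w1.png")
q=np.array([(412,168),(527,164),(529,382),(427,390)])/1.56
g=cv2.cvtColor(im,cv2.COLOR_BGR2GRAY)
P=plane(C,q,.02); print(P.round(4).tolist(), np.linalg.norm(np.roll(P,-1,0)-P,axis=1).round(4))
print(P.mean(0))
for n,a,z in(("win",(474,337),.012),("tab",(474,224),.0685),("idx",(430,232),.025),("clip",(417,180),.025)): print(n,plane(C,np.array(a)/1.56,z).round(4))
for a in[(330,10),(500,5),(370,495)]: print(plane(C,np.array(a)/1.56,.01).round(3))
h=cv2.cvtColor(im,cv2.COLOR_BGR2HSV)
for (x,y) in[(420,250),(500,172),(440,375),(380,250),(560,300),(500,370),(470,360),(448,340)]: print((x,y),im[int(y/1.56),int(x/1.56)],h[int(y/1.56),int(x/1.56)])
E
```

```text
[[0.4844, 0.1093, 0.02], [0.5817, 0.1091, 0.02], [0.5928, -0.0995, 0.02], [0.4919, -0.1038, 0.02]] [0.0973 0.2089 0.101  0.2132]
[0.53769073 0.00379088 0.02      ]
win [[ 0.5389 -0.052   0.012 ]]
tab [[0.5299 0.0687 0.0685]]
idx [[0.498  0.0549 0.025 ]]
clip [[0.4882 0.0996 0.025 ]]
[[0.424 0.236 0.01 ]]
[[0.559 0.234 0.01 ]]
[[ 0.425 -0.242  0.01 ]]
(420, 250) [194 187 191] [137   9 194]
(500, 172) [65 62 58] [103  27  65]
(440, 375) [190 183 188] [141   9 190]
(380, 250) [162 165 164] [ 40   5 165]
(560, 300) [161 164 164] [ 30   5 164]
(500, 370) [183 176 180] [137  10 183]
(470, 360) [191 185 189] [140   8 191]
(448, 340) [188 181 186] [141   9 188]
```

Request:
step_arm(increments=[[[-5,40,-6],[0,0,0]],[[-5,40,-6],[0,0,0]],[[-5,40,-6],[0,0,0]],[[-5,40,-6],[0,0,0]],[[-5,40,-6],[0,0,0]],[[-5,40,-6],[0,0,0]],[[-5,40,-6],[0,0,0]],[[-5,40,-6],[0,0,0]]])

```text
time: 2.78
eef_pos: [0.4349, 0.3734, 0.1992]
tcp_rot: [0.723, 0.691, 0.0, 0.0]
contact_force: [-0.0, -0.5, 0.1]
opening: 1.005
finger_force: 0.0
```

Request:
step_arm(increments=[[[0,30,0],[0,0,0]],[[0,0,0],[0,0,0]],[[0,0,0],[0,0,0]],[[0,0,0],[0,0,0]]])

```text
time: 3.12
eef_pos: [0.4352, 0.4016, 0.1992]
tcp_rot: [0.722, 0.692, -0.0, 0.0]
contact_force: [-1.2, 0.6, 0.1]
opening: 1.001
finger_force: 0.0
```

```bash
python3 - <<'E'
from h import *
C,im=snap("wrist","w2"); print(readout.get_state()["eef_pos"],readout.get_state()["tcp_rot"])
b=im.astype(int); m=((b[:,:,0]-b[:,:,1]>3)&(b[:,:,2]-b[:,:,1]>3)&(b[:,:,1]>110)).astype(np.uint8)
cs=cv2.findContours(m,0,2)[0]
for c in cs:
    if cv2.contourArea(c)>200:
        r=cv2.minAreaRect(c); print(cv2.contourArea(c),r)
print(proj(C,[.431,.361,.022]))
cv2.imwrite("pics/w2b.png",cv2.resize(im[:,:,::-1],None,fx=1.56,fy=1.56,interpolation=cv2.INTER_CUBIC))
E
```

```text
[0.43523242 0.40126341 0.19938771] [ 7.22524200e-01  6.91345550e-01 -2.33776205e-04  2.36997001e-04]
347.0 ((100.25472259521484, 374.6414794921875), (22.527130126953125, 20.74144172668457), 74.05460357666016)
244.0 ((328.3799743652344, 345.1600341796875), (14.000715255737305, 24.183053970336914), 81.8698959350586)
793.5 ((23.0, 320.5), (25.0, 46.0), 90.0)
1258.5 ((254.84634399414062, 186.71707153320312), (31.708738327026367, 45.188446044921875), 12.094757080078125)
[[256.19756766 190.22931962]]
```

View pics/w2b.png

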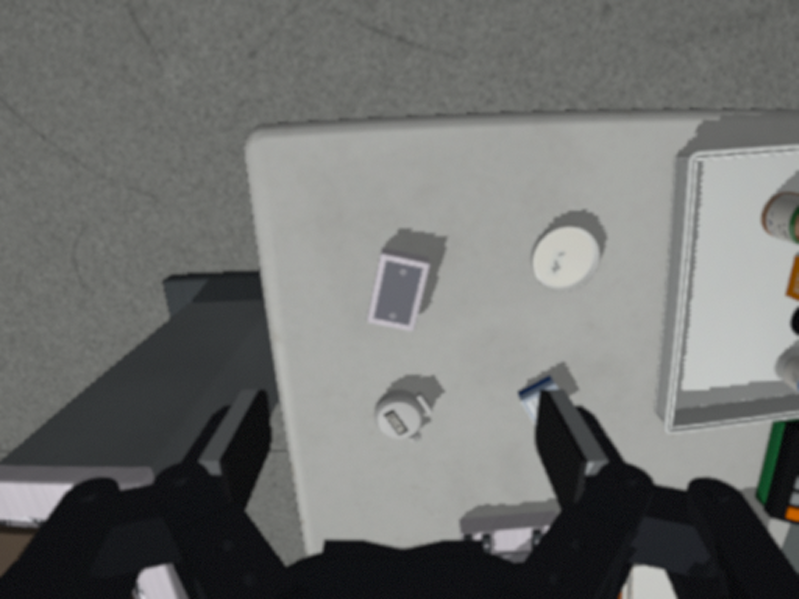

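The block is at about (399,292) in the 1.56x picture with corners (383,253), (429,262), (412,328) and (369,322). The counter is at (400,415), the dish at (566,257), and nothing is close enough to hinder the grasp.

```bash
cat >> h.py <<'E'
def block(C,im,zt=.022,near=None):
    """bright rim of the block's top face -> centre, yaw of long side"""
    b=im.astype(int); m=((b[:,:,0]-b[:,:,1]>3)&(b[:,:,2]-b[:,:,1]>3)&(b[:,:,1]>110)).astype(np.uint8)
    cs=[c for c in cv2.findContours(m,0,1)[0] if cv2.contourArea(c)>600]
    c=min(cs,key=lambda c:np.hypot(*(np.array(cv2.minAreaRect(c)[0])-near)))
    P=plane(C,cv2.convexHull(c).reshape(-1,2),zt)[:,:2]
    r=cv2.minAreaRect((P*1000).astype(np.float32)); q=cv2.boxPoints(r); l=max((q[1]-q[0],q[2]-q[1]),key=np.linalg.norm)
    a=np.arctan2(l[1],l[0])%np.pi
    return np.array(r[0]),np.array(r[1]),a
def tyaw(): 
    q=readout.get_state()["tcp_rot"]; x=R.from_quat(q).as_matrix()[:,0]; return np.arctan2(x[1],x[0])
E
python3 - <<'E'
from h import *
C=cal("wrist"); im=cv2.imread("pics/w2.png")[:,:,::-1]
print(block(C,im,.022,(255,187)),tyaw())
P=plane(C,np.array([(383,253),(429,262),(412,328),(369,322)])/1.56,.022); print(P.round(4).tolist(),P.mean(0))
E
```

```text
(array([429.17486572, 364.86151123]), array([59.48668671, 39.05827332]), np.float32(1.3093005)) 1.5266994760589088
[[0.4197, 0.3975, 0.022], [0.4554, 0.3886, 0.022], [0.44, 0.333, 0.022], [0.4049, 0.3399, 0.022]] [0.42999241 0.3647261  0.022     ]
```

Request:
step_arm(increments=[[[-3,-18,-30],[0,0,-0.109]],[[-3,-18,-30],[0,0,-0.109]],[[0,0,-30],[0,0,0]],[[0,0,-30],[0,0,0]],[[0,0,0],[0,0,0]],[[0,0,0],[0,0,0]],[[0,0,0],[0,0,0]],[[0,0,0],[0,0,0]]])

```text
time: 3.83
eef_pos: [0.4306, 0.3676, 0.0825]
tcp_rot: [0.793, 0.609, 0.003, 0.0]
contact_force: [-0.3, 0.3, 0.4]
opening: 0.998
finger_force: 0.0
```

```bash
python3 - <<'E'
from h import *
C,im=snap("wrist","w3"); print(readout.get_state()["eef_pos"],tyaw())
print(block(C,im,.022,proj(C,[.429,.365,.022])[0]))
E
```

```text
[0.43042492 0.36775972 0.08240445] 1.3104917070055873Traceback (most recent call last):
  File "<stdin>", line 3, in <module>
  File "h.py", line 29, in block
    c=min(cs,key=lambda c:np.hypot(*(np.array(cv2.minAreaRect(c)[0])-near)))
ValueError: min() iterable argument is empty
```

```bash
python3 - <<'E'
from h import *
im=cv2.imread("pics/w3.png"); cv2.imwrite("pics/w3b.png",cv2.resize(im,None,fx=1.56,fy=1.56,interpolation=cv2.INTER_CUBIC))
C=cal("wrist"); print(proj(C,[.429,.365,.022]))
E
```

```text
[[257.166059   194.02545098]]
```

View pics/w3b.png

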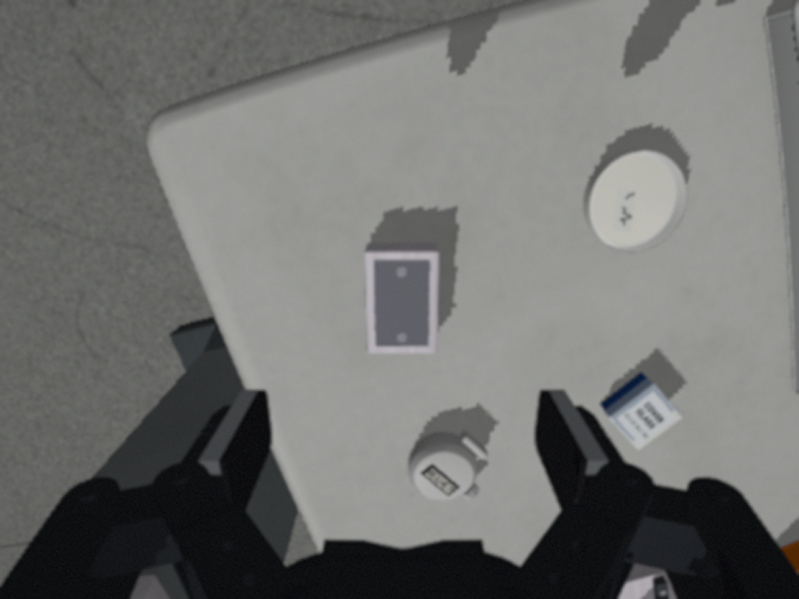

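The block is square in the view at about (402,301), unobstructed, with both fingers clear of everything. The bright rim's contour broke, so I close the mask.

```bash
sed -i 's/    cs=\[c for/    m=cv2.morphologyEx(m,cv2.MORPH_CLOSE,np.ones((5,5),np.uint8))\n    cs=[c for/' h.py; python3 - <<'E'
from h import *
C=cal("wrist"); im=cv2.imread("pics/w3.png")[:,:,::-1]
r=block(C,im,.022,proj(C,[.429,.365,.022])[0]); print(r)
e=readout.get_state()["eef_pos"]; d=r[0]/1000-e[:2]; a=tyaw(); print(d, "along tool x",d@[np.cos(a),np.sin(a)],"tool y axis:",R.from_quat(readout.get_state()["tcp_rot"]).as_matrix()[:,1], "d.y",d@R.from_quat(readout.get_state()["tcp_rot"]).as_matrix()[:2,1])
E
```

```text
(array([428.91833496, 364.89199829]), array([57.98845291, 38.65110016]), np.float32(1.3083304))
[-0.00150659 -0.00286772] along tool x -0.003158866723593295 tool y axis: [ 0.96630179 -0.25738594  0.00365185] d.y -0.000717705568706758
```

Request:
step_arm(increments=[[[-1.5,-3,-14],[0,0,0]],[[0,0,-25],[0,0,0]],[[0,0,-20],[0,0,0]],[[0,0,-10],[0,0,0]],[[0,0,0],[0,0,0]],[[0,0,0],[0,0,0]],[[0,0,0],[0,0,0]]])

```text
time: 4.47
eef_pos: [0.4283, 0.3648, 0.0123]
tcp_rot: [0.793, 0.61, 0.002, 0.0]
contact_force: [-0.0, 0.2, 0.4]
opening: 0.999
finger_force: 0.0
```

Request:
step_arm(increments=[[[0,0,-4],[0,0,0]],[[0,0,0],[0,0,0]]])

```text
time: 4.63
eef_pos: [0.4276, 0.3643, 0.0073]
tcp_rot: [0.793, 0.609, 0.001, 0.0]
contact_force: [0.1, -0.2, 0.0]
opening: 0.996
finger_force: 0.0
```

Request:
step_arm(increments=[[[0,0,0],[0,0,0]],[[0,0,0],[0,0,0]],[[0,0,0],[0,0,0]],[[0,0,0],[0,0,0]],[[0,0,0],[0,0,0]],[[0,0,0],[0,0,0]],[[0,0,0],[0,0,0]],[[0,0,0],[0,0,0]]], fingers=-1, grip_force=40)

```text
time: 5.3
eef_pos: [0.4269, 0.3639, 0.0064]
tcp_rot: [0.793, 0.609, -0.0, -0.0]
contact_force: [-0.2, 0.2, -0.3]
opening: 0.0
finger_force: 0.0
```

The gripper shut empty, so I look again.

```bash
python3 - <<'E'
from h import *
C,im=snap("wrist","w4"); S,i2=snap("side","s4")
print(readout.get_state())
a=cv2.resize(im,None,fx=1.2,fy=1.2); u,v=proj(S,[.43,.364,.02])[0].astype(int); print(u,v)
b=cv2.resize(i2[v-60:v+60,u-60:u+60],None,fx=3.84,fy=3.84); b=cv2.resize(b,(184,184)) if 0 else cv2.resize(b,(180,461))
b=cv2.resize(i2[v-60:v+60,max(u-24,0):u+24],(184,461))
cv2.imwrite("pics/w4b.png",np.hstack([a,b])[:,:,::-1])
E
```

```text
{'time': 5.4, 'qpos': array([ 5.24968135e-01,  2.65688613e-01,  1.97621914e+00, -1.84496588e-05,
        8.99713502e-01,  7.84978013e-01]), 'dq': array([ 0.00038944, -0.00137219,  0.00043427,  0.00013608,  0.00077577,
       -0.00067936]), 'joint_efforts': array([-2.88140036e-04, -3.40356052e+01, -2.35240245e+01,  5.94912058e-05,
        5.83327037e-04,  2.32463060e-05]), 'eef_pos': array([0.42696526, 0.36388544, 0.00641048]), 'tcp_rot': array([ 7.92804834e-01,  6.09475590e-01, -1.51195696e-05,  5.30298658e-06]), 'contact_force': array([-0.35607907,  0.28999348,  0.5996766 ]), 'wrist_torque': array([ 0.00261124,  0.03146246, -0.04869033]), 'finger_force': 0.0, 'opening': 0.0016572710936111333}
212 295
```

View pics/w4b.png

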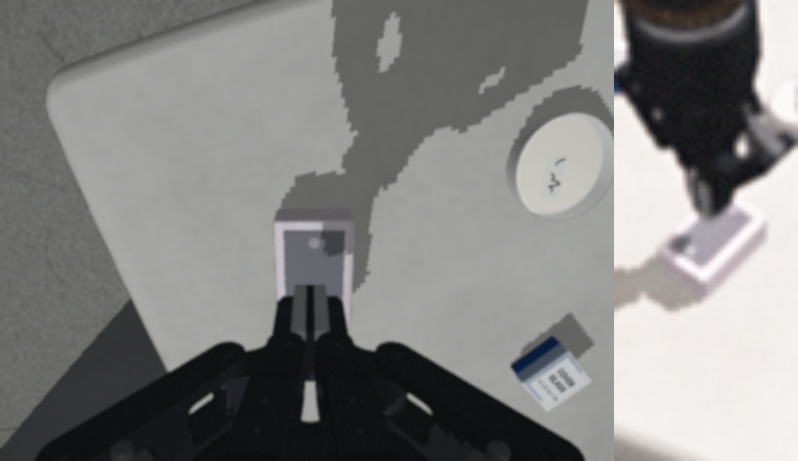

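The block lies at about (313,260) in the 1.2x picture with the shut fingertips at (310,287) over or behind it. I compare with projections.

```bash
python3 - <<'E'
from h import *
C=cal("wrist"); e=readout.get_state()["eef_pos"]
for z in(0,.0064,.02,.03,.04): print(z,(proj(C,[e[0],e[1],z])[0]*1.2).round(0))
a=1.309; X=np.array([np.sin(a),-np.cos(a)]);Y=np.array([np.cos(a),np.sin(a)])
for s,t in((1,1),(-1,1),(-1,-1),(1,-1)): print((proj(C,[*(np.array([.429,.365])+s*.02*X+t*.03*Y),.022])[0]*1.2).round(0))
S=cal("side"); 
for z in(.0064,.03): print("side",proj(S,[e[0],e[1],z])[0], [proj(S,[*(np.array([.429,.365])+s*.02*X+t*.03*Y),.022])[0].round(0).tolist() for s,t in((1,1),(-1,1),(-1,-1),(1,-1))])
im=cv2.imread("pics/w4.png")[:,:,::-1]
b=im.astype(int)
E
```

```text
0 [310. 260.]
0.0064 [310. 265.]
0.02 [310. 276.]
0.03 [310. 285.]
0.04 [310. 295.]
[355. 219.]
[272. 219.]
[276. 325.]
[350. 325.]
side [214.18197617 299.3402172 ] [[198.0, 299.0], [210.0, 308.0], [227.0, 291.0], [215.0, 283.0]]
side [213.49272635 293.01463078] [[198.0, 299.0], [210.0, 308.0], [227.0, 291.0], [215.0, 283.0]]
```

Both views put the real fingertips at about z = 0.03, roughly 25 mm above what the TCP reading implies. They closed just above the undisturbed block. I open, go down in checked steps and try again.

Request:
step_arm(increments=[[[0,0,0],[0,0,0]],[[0,0,0],[0,0,0]],[[0,0,0],[0,0,0]],[[0,0,0],[0,0,0]],[[0,0,0],[0,0,0]],[[0,0,0],[0,0,0]],[[0,0,0],[0,0,0]],[[0,0,0],[0,0,0]]], fingers=1)

```text
time: 6.07
eef_pos: [0.427, 0.3639, 0.0064]
tcp_rot: [0.793, 0.609, 0.0, -0.0]
contact_force: [0.2, 1.0, -0.0]
opening: 0.998
finger_force: 0.0
```

Request:
step_arm(increments=[[[1,0.5,-4],[0,0,0]],[[0,0,-4],[0,0,0]],[[0,0,0],[0,0,0]],[[0,0,0],[0,0,0]],[[0,0,0],[0,0,0]]])

```text
time: 6.48
eef_pos: [0.4279, 0.3643, -0.0018]
tcp_rot: [0.793, 0.609, -0.0, -0.0]
contact_force: [-0.2, -0.4, 0.4]
opening: 1.0
finger_force: 0.0
```

```bash
python3 - <<'E'
from h import *
S,i2=snap("side","s5"); C,im=snap("wrist","w5")
u,v=213,295
cv2.imwrite("pics/s5b.png",np.hstack([cv2.resize(i2[v-50:v+30,u-50:u+40],None,fx=5,fy=5,interpolation=cv2.INTER_CUBIC),cv2.resize(im[150:384,130:380],(427,400))])[:,:750,::-1])
E
```

```text
(no output)
```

View pics/s5b.png

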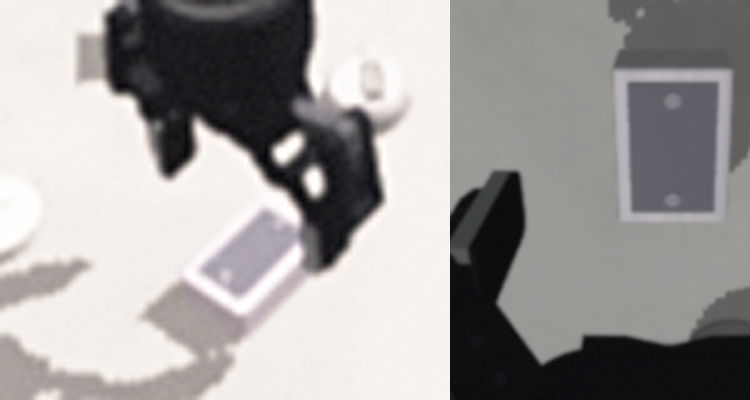

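The side crop shows both open fingers, with tips at side pixels of about (227,299) and (197,280). They stand on either side of the block and are still high. I solve for their heights.

```bash
python3 - <<'E'
from h import *
S=cal("side"); s=readout.get_state(); e=s["eef_pos"]; Y=R.from_quat(s["tcp_rot"]).as_matrix()[:,1]; print(e,Y)
for sg in(1,-1):
  for w in(.043,.053):
    print(sg,w,[(z,proj(S,[*(e+sg*w*Y)[:2],z])[0].round(1).tolist()) for z in(0,.01,.02,.03,.04,.05)])
E
```

```text
[ 0.42804679  0.36445271 -0.00152043] [ 9.66391032e-01 -2.57076574e-01  9.42514260e-05]
1 0.043 [(0, [200.7, 292.4]), (0.01, [200.4, 289.8]), (0.02, [200.0, 287.1]), (0.03, [199.7, 284.4]), (0.04, [199.3, 281.7]), (0.05, [198.9, 278.9])]
1 0.053 [(0, [197.8, 290.5]), (0.01, [197.4, 287.9]), (0.02, [197.0, 285.2]), (0.03, [196.6, 282.5]), (0.04, [196.2, 279.8]), (0.05, [195.8, 277.0])]
-1 0.043 [(0, [227.5, 310.0]), (0.01, [227.3, 307.4]), (0.02, [227.1, 304.7]), (0.03, [226.9, 302.0]), (0.04, [226.6, 299.3]), (0.05, [226.4, 296.5])]
-1 0.053 [(0, [230.8, 312.2]), (0.01, [230.6, 309.5]), (0.02, [230.4, 306.9]), (0.03, [230.2, 304.2]), (0.04, [230.0, 301.4]), (0.05, [229.8, 298.7])]
```

Open tips are at about 0.038 m, so the true tips lie about 26 mm (shut) above the reported TCP. I go down to a TCP of about -0.021 in two checked steps.

Request:
step_arm(increments=[[[0,0,-5],[0,0,0]],[[0,0,-5],[0,0,0]],[[0,0,0],[0,0,0]],[[0,0,0],[0,0,0]]])

```text
time: 6.92
eef_pos: [0.4274, 0.364, -0.0123]
tcp_rot: [0.793, 0.609, -0.001, -0.0]
contact_force: [0.1, -1.2, 1.0]
opening: 1.003
finger_force: 0.0
```

```bash
python3 - <<'E'
from h import *
C,im=snap("wrist","w6"); e=readout.get_state()["eef_pos"]; a=tyaw()
r=block(C,im,.022,proj(C,[.429,.365,.022])[0]); print(e,a,r)
d=r[0]/1000-e[:2]; print(d@[np.cos(a),np.sin(a)],d@[np.sin(a),-np.cos(a)])
b=cv2.imread("pics/w5.png")[:,:,::-1]
E
```

```text
[ 0.42770142  0.36422974 -0.01197578] 1.3107816951962286 (array([429.10046387, 364.68951416]), array([59.10286713, 38.97357941]), np.float32(1.3120439))
0.0008040038274117658 0.0012338110466762033
```

Request:
step_arm(increments=[[[1.4,0.5,-3],[0,0,0]],[[0,0,-3],[0,0,0]],[[0,0,-3],[0,0,0]],[[0,0,0],[0,0,0]],[[0,0,0],[0,0,0]]])

```text
time: 7.38
eef_pos: [0.4291, 0.3647, -0.021]
tcp_rot: [0.793, 0.609, -0.0, -0.0]
contact_force: [-0.9, 0.3, -0.9]
opening: 0.995
finger_force: 0.0
```

Request:
step_arm(increments=[[[0,0,0],[0,0,0]],[[0,0,0],[0,0,0]],[[0,0,0],[0,0,0]],[[0,0,0],[0,0,0]],[[0,0,0],[0,0,0]],[[0,0,0],[0,0,0]],[[0,0,0],[0,0,0]],[[0,0,0],[0,0,0]]], fingers=-1)

```text
time: 8.05
eef_pos: [0.4296, 0.3651, -0.02]
tcp_rot: [0.793, 0.609, 0.0, -0.0]
contact_force: [-2.5, -0.1, 5.7]
opening: 0.429
finger_force: 40.2
```

The block is gripped at 40 N. I check where it sits relative to the TCP and refine the meter's pose from the earlier overview picture.

```bash
cat > m.py <<'E'
from h import *
from scipy.optimize import least_squares
def edge(C,im,p0,p1,z,half=5,n=40):
    """subpixel edge points across world line p0-p1 at height z; returns world xy points"""
    g=cv2.cvtColor(im,cv2.COLOR_RGB2GRAY).astype(float); g=cv2.GaussianBlur(g,(0,0),.7)
    p0,p1=np.array(p0),np.array(p1); d=(p1-p0)/np.linalg.norm(p1-p0); nn=np.array([-d[1],d[0]])
    t=np.linspace(-half,half,81)/1000; out=[]
    for f in np.linspace(.08,.92,n):
        q=p0+f*(p1-p0)+t[:,None]*nn; uv=proj(C,np.c_[q,np.full(81,z)]).astype(np.float32)
        v=cv2.remap(g.astype(np.float32),uv[:,0],uv[:,1],cv2.INTER_LINEAR).ravel()
        gr=np.abs(np.gradient(v)); k=gr.argmax()
        w=gr[max(k-12,0):k+13]; out.append(p0+f*(p1-p0)+nn*(t[max(k-12,0):k+13]@w/w.sum()))
    return np.array(out)
def line(P):
    """robust line: point, direction"""
    l=cv2.fitLine((P*1000).astype(np.float32),cv2.DIST_HUBER,0,.01,.001).ravel(); return l[2:]/1000,l[:2]
E
python3 - <<'E'
from m import *
C,im=snap("wrist","w7"); s=readout.get_state(); e=s["eef_pos"]; a=tyaw()
r=block(C,im,.022,proj(C,[.429,.365,.022])[0]); print(e,a,r)
d=r[0]/1000-e[:2]; print(d@[np.cos(a),np.sin(a)],d@[np.sin(a),-np.cos(a)])
# meter from w1 (pose from then)
im=cv2.imread("pics/w1.png")[:,:,::-1]
c=cams.get_calibration("wrist")
C=(c,np.array([0.47755911,0.13850533,0.42976977]),np.array([[9.99211851e-01,3.73191784e-02,1.35261488e-02],[-3.96912067e-02,9.43916317e-01,3.27790474e-01],[-5.34681414e-04,-3.28068995e-01,9.44653613e-01]]))
o=np.array([.5377,.0038]);th=.044
X=np.array([np.cos(th),np.sin(th)]);Y=np.array([-X[1],X[0]]); w=lambda x,y:o+X*x+Y*y
for nm,p,q in(("L",(-.05,-.105),(-.05,.09)),("R",(.05,-.105),(.05,.105)),("N",(-.03,.105),(.05,.105)),("S",(-.05,-.105),(.05,-.105))):
    pt,dr=line(edge(C,im,w(*p),w(*q),.02)); dr=dr*np.sign(dr@(Y if nm in"LR" else X))
    print(nm,((pt-o)@X).round(4),((pt-o)@Y).round(4),"ang",(np.arctan2(dr[1],dr[0])-(np.pi/2 if nm in"LR" else 0)).round(4))
for nm,p,q,z in(("pW",(-.0215,-.085),(-.0215,-.03),.02),("pE",(.0215,-.085),(.0215,-.03),.02),("pS",(-.0215,-.0875),(.0215,-.0875),.02),("pN",(-.0215,-.0245),(.0215,-.0245),.02)):
    pt,dr=line(edge(C,im,w(*p),w(*q),z,half=6)); print(nm,((pt-o)@X).round(4),((pt-o)@Y).round(4),dr.round(3))
E
```

```text
[ 0.429539    0.36506733 -0.01997711] 1.3108014321607147 (array([429.309021  , 364.83825684]), array([58.82004929, 38.95833206]), np.float32(1.3078548))
-0.00028049952228198385 -0.0001633553805057763
L -0.0524 -0.0205 ang 0.0424
R 0.0477 0.0045 ang 0.0461
N 0.0095 0.105 ang 0.0502
S -0.0097 -0.1052 ang 0.0411
pW -0.0216 -0.0563 [0.113 0.994]
pE 0.0209 -0.0535 [ 0.044 -0.999]
pS -0.0006 -0.0869 [0.998 0.062]
pN 0.0 -0.0195 [0.999 0.046]
```

Held block is centred within 0.3 mm of the TCP. I lift and carry it to beside the pocket for a close look at it.

Request:
step_arm(increments=[[[0,0,10],[0,0,0]],[[0,0,25],[0,0,0]],[[0,0,40],[0,0,0]],[[0,0,40],[0,0,0]],[[4,-25,5],[0,0,0.038]],[[4,-38,0],[0,0,0.038]],[[4,-38,0],[0,0,0.038]],[[4,-38,0],[0,0,0.038]]])

```text
time: 8.77
eef_pos: [0.4451, 0.2247, 0.0997]
tcp_rot: [0.743, 0.669, 0.0, 0.0]
contact_force: [0.5, 0.1, -0.7]
opening: 0.429
finger_force: 40.3
```

Request:
step_arm(increments=[[[4,-38,0],[0,0,0.038]],[[4,-38,0],[0,0,0.038]],[[4,-38,0],[0,0,0.038]],[[4,-38,0],[0,0,0.038]],[[4,-38,0],[0,0,0]],[[4,-38,0],[0,0,0]],[[0,-38,0],[0,0,0]],[[0,-10,0],[0,0,0]]])

```text
time: 9.43
eef_pos: [0.4695, -0.0545, 0.0997]
tcp_rot: [0.693, 0.721, -0.0, 0.001]
contact_force: [0.1, -0.4, -0.6]
opening: 0.424
finger_force: 40.3
```

Request:
step_arm(increments=[[[0,0,0],[0,0,0]],[[0,0,0],[0,0,0]],[[0,0,0],[0,0,0]],[[0,0,0],[0,0,0]],[[0,0,0],[0,0,0]]])

```text
time: 9.85
eef_pos: [0.4692, -0.0487, 0.0993]
tcp_rot: [0.691, 0.723, 0.0, -0.0]
contact_force: [0.4, 0.1, -2.0]
opening: 0.419
finger_force: 40.3
```

```bash
python3 - <<'E'
from h import *
C,im=snap("wrist","w8"); np.savez("w8",e=C[1],R=C[2])
print(readout.get_state()["eef_pos"],tyaw())
cv2.imwrite("pics/w8b.png",cv2.resize(im[100:330,180:460],None,fx=2.85,fy=2.6,interpolation=cv2.INTER_CUBIC)[:,:,::-1])
E
```

```text
[ 0.46928969 -0.0488719   0.09934125] 1.616931137497816
```

View pics/w8b.png

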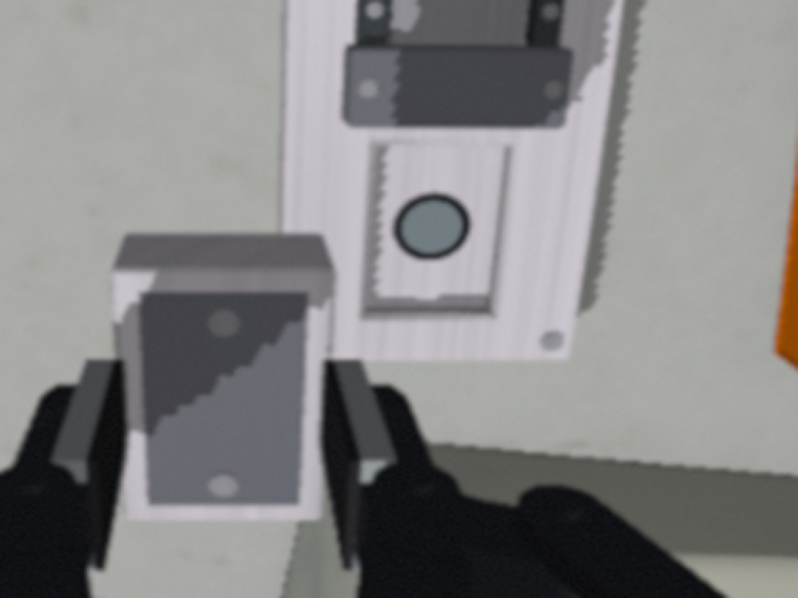

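The close view shows the pocket rim with corners at about (372,142), (511,144), (494,315) and (362,316) in the crop, and the round window centred at (432,226). The held block at (223,380) is square in the grip.

```bash
python3 - <<'E'
from m import *
z=np.load("w8.npz"); C=(cams.get_calibration("wrist"),z["e"],z["R"]); im=cv2.imread("pics/w8.png")[:,:,::-1]
nat=lambda p:np.array(p)/[2.85,2.6]+[180,100]
P=plane(C,nat([(372,142),(511,144),(494,315),(362,316)]),.02)[:,:2]; print(P.round(4).tolist(),P.mean(0),np.linalg.norm(np.roll(P,-1,0)-P,axis=1))
# window: non-pink pixels near
b=im.astype(int); m=((b[:,:,1]-b[:,:,0]>3)).astype(np.uint8); c0=nat((432,226))
for c in cv2.findContours(m,0,1)[0]:
    if 200<cv2.contourArea(c)<1500 and np.hypot(*(cv2.minAreaRect(c)[0]-c0))<15:
        Q=plane(C,c.reshape(-1,2),.012)[:,:2]; ce,rad=cv2.minEnclosingCircle((Q*1000).astype(np.float32)); el=cv2.fitEllipse((Q*1000).astype(np.float32)); print("window",ce,rad,el)
o=np.array([.5377,.0038]);th=.045
X=np.array([np.cos(th),np.sin(th)]);Y=np.array([-X[1],X[0]]); w=lambda x,y:o+X*x+Y*y
loc=lambda p:(((p-o)@X*1000).round(2),((p-o)@Y*1000).round(2))
print("rim mean",loc(P.mean(0)))
for nm,p,q,h in(("R",(.0477,-.1),(.0477,-.02),5),("S",(-.02,-.105),(.047,-.105),5),("L",(-.0524,-.05),(-.0524,0),5),("pW",(-.0222,-.084),(-.0222,-.03),2.5),("pE",(.021,-.084),(.021,-.03),3),("pS",(-.018,-.0875),(.018,-.0875),3),("pN",(-.018,-.0245),(.018,-.0245),3)):
    E=edge(C,im,w(*p),w(*q),.02,half=h); pt,dr=line(E); print(nm,loc(pt),(np.arctan2(dr[1],dr[0])%np.pi).round(3), "sd",np.std((E-pt)@[-dr[1],dr[0]]*1000).round(2))
hold=block(C,im,.022+.1193,nat((223,380))) if 0 else None
E
```

```text
[[0.5141, -0.0197], [0.5578, -0.0182], [0.562, -0.0822], [0.5174, -0.0845]] [ 0.53783119 -0.05114911] [0.04364305 0.06410937 0.04457166 0.06480238]
window (538.1243896484375, -51.44670104980469) 10.991844177246094 ((538.1990966796875, -51.335479736328125), (20.83365821838379, 21.277009963989258), 60.688724517822266)
rim mean (np.float64(-2.34), np.float64(-54.9))
R (np.float64(48.12), np.float64(-58.97)) 1.61 sd 0.67
S (np.float64(13.93), np.float64(-105.4)) 0.049 sd 1.16
L (np.float64(-51.85), np.float64(-25.65)) 1.622 sd 0.12
pW (np.float64(-20.52), np.float64(-56.3)) 1.605 sd 1.43
pE (np.float64(19.65), np.float64(-55.26)) 1.624 sd 0.35
pS (np.float64(2.33), np.float64(-86.61)) 0.126 sd 0.63
pN (np.float64(2.33), np.float64(-23.33)) 0.055 sd 0.98
```

Request:
step_arm(increments=[[[30,0,0],[0,0,0]],[[30,0,0],[0,0,0]],[[9,-2,0],[0,0,0]],[[0,0,-25],[0,0,0]],[[0,0,-25],[0,0,0]],[[0,0,-20],[0,0,0]],[[0,0,0],[0,0,0]],[[0,0,0],[0,0,0]]])

```text
time: 10.57
eef_pos: [0.537, -0.0513, 0.0283]
tcp_rot: [0.691, 0.723, -0.001, -0.002]
contact_force: [-0.2, -0.3, -1.1]
opening: 0.42
finger_force: 40.5
```

Request:
step_arm(increments=[[[0,0,0],[0,0,0]],[[0,0,0],[0,0,0]],[[0,0,0],[0,0,0]],[[0,0,0],[0,0,0]]])

```text
time: 10.9
eef_pos: [0.5394, -0.0524, 0.0309]
tcp_rot: [0.691, 0.722, 0.001, 0.001]
contact_force: [-0.5, -0.2, -1.8]
opening: 0.425
finger_force: 40.5
```

```bash
python3 - <<'E'
from h import *
E=np.array([readout.get_state()["eef_pos"]]); print(E,tyaw(),readout.get_state()["contact_force"])
C,im=snap("wrist","w9")
print(block(C,im,E[0,2]+.020+.022,proj(C,[E[0,0],E[0,1],E[0,2]+.042])[0]))
E
```

```text
[[ 0.53937368 -0.05237392  0.03090686]] 1.6148235974439589 [-0.47394514 -0.21866952 -1.76619605]
(array([560.33343506, -10.7706604 ]), array([158.36442566,  47.85033417]), np.float32(1.3061888))
```

Request:
step_arm(increments=[[[0,0,0],[0,0,0]],[[0,0,0],[0,0,0]],[[0,0,0],[0,0,0]],[[0,0,0],[0,0,0]],[[0,0,0],[0,0,0]],[[0,0,0],[0,0,0]]])

```text
time: 11.45
eef_pos: [0.5383, -0.0521, 0.0293]
tcp_rot: [0.691, 0.722, -0.0, -0.0]
contact_force: [-0.7, -0.5, -1.5]
opening: 0.423
finger_force: 40.5
```

Request:
step_arm(increments=[[[0,1,-8],[0,0,0]],[[0,0,-8],[0,0,0]],[[0,0,-8],[0,0,0]],[[0,0,0],[0,0,0]],[[0,0,0],[0,0,0]],[[0,0,0],[0,0,0]],[[0,0,0],[0,0,0]],[[0,0,0],[0,0,0]]])

```text
time: 12.12
eef_pos: [0.5388, -0.0512, 0.0059]
tcp_rot: [0.691, 0.722, 0.0, 0.0]
contact_force: [0.3, -0.4, -0.9]
opening: 0.426
finger_force: 40.5
```

Request:
step_arm(increments=[[[0,0,0],[0,0,0]],[[0,0,0],[0,0,0]],[[0,0,0],[0,0,0]],[[0,0,0],[0,0,0]]])

```text
time: 12.45
eef_pos: [0.5384, -0.0511, 0.0055]
tcp_rot: [0.691, 0.722, 0.0, 0.0]
contact_force: [-0.0, 0.6, -1.7]
opening: 0.424
finger_force: 40.5
```

Target is (0.5382, -0.0510), so this is close. I lower slowly and watch the force.

Request:
step_arm(increments=[[[0,0,-2],[0,0,0]],[[0,0,-2],[0,0,0]],[[0,0,-2],[0,0,0]],[[0,0,-1.5],[0,0,0]],[[0,0,0],[0,0,0]],[[0,0,0],[0,0,0]]])

```text
time: 12.95
eef_pos: [0.5382, -0.0511, -0.0024]
tcp_rot: [0.691, 0.722, -0.0, -0.0]
contact_force: [1.4, 0.2, -0.6]
opening: 0.421
finger_force: 40.5
```

Request:
step_arm(increments=[[[0,0,-1.5],[0,0,0]],[[0,0,-1.5],[0,0,0]],[[0,0,0],[0,0,0]],[[0,0,0],[0,0,0]],[[0,0,0],[0,0,0]]])

```text
time: 13.37
eef_pos: [0.5384, -0.0511, -0.0051]
tcp_rot: [0.691, 0.722, 0.0, 0.0]
contact_force: [-0.1, 0.4, -1.2]
opening: 0.423
finger_force: 40.5
```

Request:
step_arm(increments=[[[0,0,-1.5],[0,0,0]],[[0,0,-1],[0,0,0]],[[0,0,0],[0,0,0]],[[0,0,0],[0,0,0]],[[0,0,0],[0,0,0]]])

```text
time: 13.78
eef_pos: [0.5383, -0.0511, -0.0076]
tcp_rot: [0.691, 0.722, -0.0, -0.0]
contact_force: [0.4, 0.4, -0.8]
opening: 0.419
finger_force: 40.5
```

Request:
step_arm(increments=[[[0,0,-0.5],[0,0,0]],[[0,0,0],[0,0,0]],[[0,0,0],[0,0,0]],[[0,0,0],[0,0,0]],[[0,0,0],[0,0,0]],[[0,0,0],[0,0,0]],[[0,0,0],[0,0,0]],[[0,0,0],[0,0,0]]], fingers=1)

```text
time: 14.45
eef_pos: [0.5384, -0.0511, -0.0081]
tcp_rot: [0.691, 0.722, -0.0, -0.0]
contact_force: [0.3, -0.6, -0.7]
opening: 1.003
finger_force: 0.0
```

Request:
step_arm(increments=[[[0,0,8],[0,0,0]],[[0,0,20],[0,0,0]],[[0,0,30],[0,0,0]],[[0,0,30],[0,0,0]],[[0,0,20],[0,0,0]],[[0,0,0],[0,0,0]],[[0,0,0],[0,0,0]],[[0,0,0],[0,0,0]]])

```text
time: 15.12
eef_pos: [0.5377, -0.0509, 0.0993]
tcp_rot: [0.691, 0.722, -0.0, -0.001]
contact_force: [0.6, 0.4, 0.6]
opening: 0.997
finger_force: 0.0
```

```bash
python3 - <<'E'
from h import *
C,im=snap("wrist","w10"); np.savez("w10",e=C[1],R=C[2])
print(readout.get_state()["eef_pos"],tyaw())
cv2.imwrite("pics/w10b.png",cv2.resize(im[30:310,140:400],None,fx=2.1,fy=2.1,interpolation=cv2.INTER_CUBIC)[:,:,::-1])
E
```

```text
[ 0.53718949 -0.05076894  0.09853241] 1.6147694196483104
```

View pics/w10b.png

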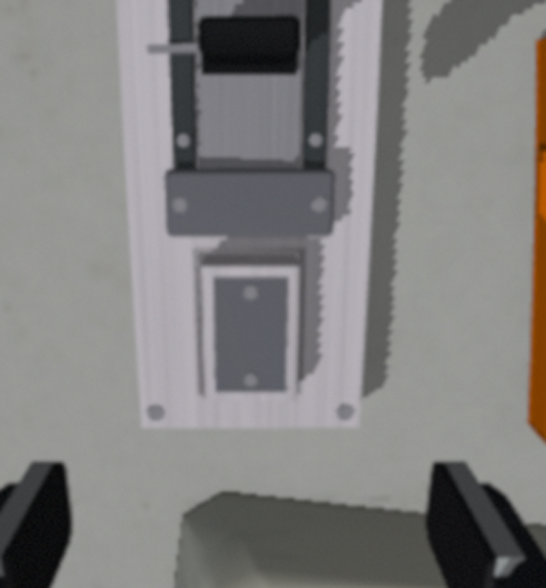

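The block stands in the pocket, square, with its plate at (252,335) in the crop. The tab is at (250,44) and the index finger at (150,48). I check the seat numerically and measure the index and clip.

```bash
python3 - <<'E'
from m import *
z=np.load("w10.npz"); C=(cams.get_calibration("wrist"),z["e"],z["R"]); im=cv2.imread("pics/w10.png")[:,:,::-1]
a=1.617; Y=np.array([np.cos(a),np.sin(a)]); X=np.array([Y[1],-Y[0]]); o=np.array([.5380,-.0513])
for zt in(.034,.037,.042): print(zt,[(((proj(C,[*(o+X*x+Y*y),zt])[0]-[140,30])*2.1).round(0)).tolist() for x,y in((-.02,.03),(.02,.03),(.02,-.03),(-.02,-.03))])
# grey plate on top: dark bluish blob
g=cv2.cvtColor(im,cv2.COLOR_RGB2GRAY); hs=im.astype(int)
c0=np.array((252,335))/2.1+[140,30]; print(im[int(c0[1]),int(c0[0])],readout.get_state()["eef_pos"])
m=((g<135)&(g>60)).astype(np.uint8); n,l,st,ce=cv2.connectedComponentsWithStats(m,connectivity=4); k=l[int(c0[1]),int(c0[0])]; print(st[k],ce[k])
pts=np.argwhere(l==k)[:,::-1].astype(np.float32); r=cv2.minAreaRect(pts); print(r)
for zt in (.034,.037,.042):
    P=plane(C,cv2.boxPoints(r),zt)[:,:2]; d=P.mean(0)-o; print(zt,"centre err mm",(d@X*1000).round(2),(d@Y*1000).round(2),"size",np.linalg.norm(np.roll(P,-1,0)-P,axis=1).round(4),"yaw",[np.arctan2(*(P[i+1]-P[i])[::-1]).round(3) for i in range(3)])
E
python3 - <<'E'
from m import *
# same plate on the table, w3/w6/w7 unposed; w7: tool pose known
c=cams.get_calibration("wrist"); e=np.array([0.429539,0.36506733,-0.01997711]); 
Rt=R.from_quat([.7928,.6095,0,0]).as_matrix(); T=np.array(c["T_tool_cam"]); C=(c,Rt@T[:3,3]+e,Rt@T[:3,:3])
im=cv2.imread("pics/w7.png"); g=cv2.cvtColor(im,cv2.COLOR_BGR2GRAY)
c0=proj(C,[.4293,.3648,.022])[0].astype(int); print(c0,g[c0[1],c0[0]])
m=((g<135)&(g>60)).astype(np.uint8); n,l,st,ce=cv2.connectedComponentsWithStats(m,connectivity=4); k=l[c0[1],c0[0]]
r=cv2.minAreaRect(np.argwhere(l==k)[:,::-1].astype(np.float32)); P=plane(C,cv2.boxPoints(r),.022)[:,:2]; print(np.linalg.norm(np.roll(P,-1,0)-P,axis=1),P.mean(0))
E
```

```text
0.034 [[198.0, 263.0], [299.0, 262.0], [296.0, 400.0], [202.0, 400.0]]
0.037 [[198.0, 264.0], [300.0, 264.0], [296.0, 403.0], [202.0, 403.0]]
0.042 [[197.0, 267.0], [301.0, 267.0], [297.0, 408.0], [201.0, 409.0]]
[ 94  95 102] [ 0.53718949 -0.05076894  0.09853241]
[ 242  162   35   55 1896] [258.88343882 188.70780591]
((259.0, 188.99998474121094), (33.99999237060547, 53.99999237060547), 0.0)
0.034 centre err mm 0.43 -0.73 size [0.0495 0.0285 0.0495 0.0304] yaw [np.float64(1.597), np.float64(0.044), np.float64(-1.508)]
0.037 centre err mm 0.42 0.31 size [0.0489 0.0282 0.0489 0.03  ] yaw [np.float64(1.597), np.float64(0.044), np.float64(-1.508)]
0.042 centre err mm 0.42 2.05 size [0.0479 0.0276 0.0479 0.0294] yaw [np.float64(1.597), np.float64(0.044), np.float64(-1.508)]
[257 254] 110
[0.21192827 0.1210781  0.26078362 0.18850768] [0.46970277 0.38057032]
```

The block is seated as expected, within under 1 mm in plan. Next I place the camera above the index, then above the clip, so that their y can be measured almost free of height error.

Request:
step_arm(increments=[[[-18,12,-14],[0,0,0]],[[-19,12,-14],[0,0,0]],[[0,0,0],[0,0,0]],[[0,0,0],[0,0,0]],[[0,0,0],[0,0,0]],[[0,0,0],[0,0,0]],[[0,0,0],[0,0,0]],[[0,0,0],[0,0,0]]])

```text
time: 15.83
eef_pos: [0.5024, -0.0276, 0.0726]
tcp_rot: [0.692, 0.722, 0.0, 0.001]
contact_force: [0.1, -0.4, -0.4]
opening: 1.0
finger_force: 0.0
```

```bash
python3 - <<'E'
from h import *
C,im=snap("wrist","w11"); np.savez("w11",e=C[1],R=C[2]); print(C[1])
E
```

```text
[0.49837747 0.05729495 0.25527439]
```

Request:
step_arm(increments=[[[0,21,0],[0,0,0]],[[0,21,0],[0,0,0]],[[0,0,0],[0,0,0]],[[0,0,0],[0,0,0]],[[0,0,0],[0,0,0]],[[0,0,0],[0,0,0]],[[0,0,0],[0,0,0]]])

```text
time: 16.47
eef_pos: [0.5015, 0.0142, 0.072]
tcp_rot: [0.692, 0.722, 0.0, 0.0]
contact_force: [0.8, -0.2, 0.7]
opening: 1.003
finger_force: 0.0
```

```bash
cat > meas.py <<'E'
from m import *
o=np.array([.5357,.0036]);th=.046
X=np.array([np.cos(th),np.sin(th)]);Y=np.array([-X[1],X[0]]); w=lambda x,y:o+X*x+Y*y
def load(n):
    z=np.load(n+".npz"); return (cams.get_calibration("wrist"),z["e"],z["R"]),cv2.imread(f"pics/{n}.png")[:,:,::-1]
def prof(C,im,x,y0,y1,z):
    ys=np.arange(y0,y1,.001); uv=proj(C,[[*w(x,y),z] for y in ys]).astype(np.float32)
    g=cv2.cvtColor(im,cv2.COLOR_RGB2GRAY); return ys,cv2.remap(g,uv[:,0],uv[:,1],cv2.INTER_LINEAR).ravel()
E
python3 - <<'E'
from meas import *
C,im=snap("wrist","w12"); np.savez("w12",e=C[1],R=C[2]); print(C[1])
for n in("w11","w12"):
    C,im=load(n)
    print(n,"cam local",(C[1][:2]-o)@X,(C[1][:2]-o)@Y)
    for x in(-.046,-.042,-.038): ys,v=prof(C,im,x,.040,.072,.025); print("idx",x,v.tolist())
    for x in(-.052,-.048,-.045): ys,v=prof(C,im,x,.07,.112,.025); print("clip",x,v.tolist())
E
```

```text
[0.49780092 0.09904305 0.25471728]
w11 cam local -0.03481395719800007 0.05535438228077451
idx -0.046 [177, 177, 177, 176, 177, 177, 176, 176, 177, 177, 177, 176, 177, 177, 176, 179, 177, 178, 177, 177, 177, 177, 177, 178, 178, 178, 177, 178, 177, 176, 177, 177]
idx -0.042 [179, 179, 180, 179, 179, 179, 178, 179, 179, 179, 179, 179, 179, 179, 179, 179, 179, 179, 179, 178, 179, 179, 179, 179, 179, 179, 179, 179, 179, 178, 178, 178]
idx -0.038 [178, 177, 178, 178, 177, 177, 177, 177, 178, 177, 178, 177, 177, 173, 165, 160, 165, 173, 177, 177, 177, 176, 177, 176, 177, 177, 176, 176, 177, 176, 176, 176]
clip -0.052 [152, 151, 151, 151, 151, 151, 151, 150, 150, 150, 151, 151, 150, 151, 150, 149, 149, 149, 149, 150, 150, 149, 150, 150, 150, 150, 150, 150, 150, 150, 149, 148, 149, 147, 147, 146, 146, 146, 147, 147, 146, 148]
clip -0.048 [177, 176, 176, 175, 175, 176, 176, 176, 176, 176, 176, 176, 176, 175, 175, 175, 175, 174, 174, 175, 174, 175, 173, 145, 87, 67, 63, 63, 62, 64, 65, 65, 65, 90, 133, 145, 145, 146, 145, 145, 145, 145]
clip -0.045 [176, 177, 176, 177, 177, 177, 176, 176, 176, 
[... 674 characters left out ...]
, 180, 179, 178, 178, 179, 177, 178, 178, 178, 178]
clip -0.052 [154, 155, 155, 155, 155, 155, 155, 155, 155, 154, 154, 154, 154, 154, 153, 154, 155, 155, 154, 153, 153, 153, 153, 154, 154, 154, 155, 155, 155, 155, 155, 154, 154, 154, 154, 153, 153, 152, 152, 152, 151, 150]
clip -0.048 [178, 178, 178, 177, 177, 178, 178, 178, 178, 177, 178, 178, 178, 178, 177, 177, 177, 177, 178, 176, 178, 177, 177, 171, 141, 87, 66, 67, 67, 69, 69, 67, 68, 84, 131, 155, 152, 150, 150, 150, 150, 150]
clip -0.045 [179, 178, 179, 179, 179, 179, 179, 180, 179, 178, 179, 179, 179, 179, 179, 179, 179, 178, 179, 180, 180, 179, 179, 169, 127, 72, 56, 55, 56, 57, 53, 47, 46, 51, 81, 100, 99, 110, 138, 150, 151, 150]
```

```bash
python3 - <<'E'
from meas import *
for n in("w11","w12"):
    C,im=load(n); u,v=proj(C,[*w(-.047,.099),.025])[0].round().astype(int); print(n,u,v)
    g=im.max(2); print(g[v-11:v+11,u-11:u+13])
    print("local y of rows at z=.025:",((plane(C,[(u,v-9),(u,v),(u,v+9)],.025)[:,:2]-o)@Y*1000).round(1), "x of cols",((plane(C,[(u-9,v),(u,v),(u+9,v)],.025)[:,:2]-o)@X*1000).round(1))
E
```

```text
w11 240 20
[[148 146 148 147 146 145 145 144 146 146 145 146 146 146 148 147 136 116
   99  93  94  93  94  93]
 [148 148 148 147 145 145 145 146 145 146 146 147 147 147 147 144 132 109
   95  93  93  93  93  93]
 [147 148 147 148 147 147 147 148 148 145 144 141 140 141 141 136 121 102
   94  92  94  95  96  96]
 [148 148 148 147 148 149 153 155 151 139 129 123 118 118 118 112 101  89
   85  87  90  96 102 105]
 [148 147 148 148 149 150 155 155 141 116 102  91  85  84  83  79  75  68
   68  67  73  84 100 111]
 [148 147 149 148 148 151 152 145 118  87  71  66  61  58  52  53  52  48
   49  46  51  68  91 110]
 [148 148 149 149 148 149 151 138 105  69  58  57  56  47  42  42  40  38
   39  38  42  58  86 109]
 [149 149 148 149 148 149 155 145 109  69  55  54  53  49  47  44  44  43
   44  40  46  59  84 108]
 [149 149 148 149 147 150 156 150 113  69  55  56  56  56  56  54  54  56
   56  53  56  63  87 110]
 [148 150 150 150 149 151 157 152 113  71  57  56  61  59  59  59  60  59
   58  58  58  65  87 110]
 [149 150 149 151 150 151 158 150 112  71  58  56  59  59  57  58  59  59
   57
[... 2821 characters left out ...]
 59  70 100 127]
 [155 156 155 155 155 156 156 158 146 106  70  62  63  62  62  61  61  61
   62  62  64  84 124 154]
 [155 155 154 154 156 154 155 159 155 127  99  92  92  90  85  80  77  78
   79  83  93 113 147 172]
 [156 155 154 155 155 154 156 163 167 157 143 138 139 138 131 124 119 115
  117 127 139 153 169 180]
 [154 154 154 155 155 155 156 163 174 176 171 170 172 173 168 165 159 152
  155 164 172 177 182 183]
 [154 154 155 154 153 155 157 164 175 181 180 182 183 183 182 183 181 178
  177 180 183 183 185 183]
 [153 155 153 154 155 154 155 162 173 180 181 184 185 184 184 186 187 187
  184 183 184 185 185 183]]
local y of rows at z=.025: [105.1  98.9  92.6] x of cols [-53.6 -47.1 -40.6]
```

The clip spans local y 94.4 to 103.6 mm with its fin in the middle at about 99, and the index is at 54.9. So the pull is about 44 mm. I measure the tab's place next.

```bash
python3 - <<'E'
from meas import *
for n in("w11","w12"):
    C,im=load(n); m=(im.max(2)<45).astype(np.uint8); c0=proj(C,[*w(0,.055),.06])[0].astype(int)
    nn,l,st,ce=cv2.connectedComponentsWithStats(m); 
    for k in range(1,nn):
        if st[k][4]>150 and np.hypot(*(ce[k]-c0))<40:
            x,y,ww,h,_=st[k]
            P=plane(C,[(x,y),(x+ww-1,y),(x,y+h-1),(x+ww-1,y+h-1)],.0685)[:,:2]-o
            print(n,st[k],"local",np.c_[P@X,P@Y].round(4).tolist())
s=readout.get_state(); print(s["eef_pos"],tyaw(),"tab world",w(0,.0549))
E
```

```text
w11 [ 282   16   68   83 2061] local [[-0.0211, 0.0928], [0.0165, 0.0934], [-0.0203, 0.0482], [0.0198, 0.0484]]
w12 [ 279   79   66   86 2133] local [[-0.0212, 0.1007], [0.0169, 0.101], [-0.0203, 0.0497], [0.0211, 0.0496]]
[0.50145052 0.01424078 0.07195451] 1.6138727450521901 tab world [0.53317549 0.05844193]
```

Request:
step_arm(increments=[[[16,22,0],[0,0,0]],[[15.7,22,0],[0,0,0]],[[0,0,-10],[0,0,0]],[[0,0,-10],[0,0,0]],[[0,0,0],[0,0,0]],[[0,0,0],[0,0,0]],[[0,0,0],[0,0,0]],[[0,0,0],[0,0,0]]])

```text
time: 17.18
eef_pos: [0.533, 0.0583, 0.0521]
tcp_rot: [0.692, 0.722, 0.0, 0.0]
contact_force: [-0.6, -0.6, -0.4]
opening: 1.001
finger_force: 0.0
```

Request:
step_arm(increments=[[[0,0,-10],[0,0,0]],[[0,0,-10],[0,0,0]],[[0,0,-10],[0,0,0]],[[0,0,-5],[0,0,0]],[[0,0,0],[0,0,0]],[[0,0,0],[0,0,0]],[[0,0,0],[0,0,0]],[[0,0,0],[0,0,0]]])

```text
time: 17.85
eef_pos: [0.5336, 0.0589, 0.0174]
tcp_rot: [0.691, 0.723, 0.0, 0.0]
contact_force: [0.0, 0.1, 0.2]
opening: 1.001
finger_force: 0.0
```

Request:
step_arm(increments=[[[0,0,0],[0,0,0]],[[0,0,0],[0,0,0]],[[0,0,0],[0,0,0]],[[0,0,0],[0,0,0]],[[0,0,0],[0,0,0]],[[0,0,0],[0,0,0]],[[0,0,0],[0,0,0]],[[0,0,0],[0,0,0]]], fingers=-1, grip_force=70)

```text
time: 18.52
eef_pos: [0.533, 0.0589, 0.0175]
tcp_rot: [0.691, 0.723, -0.0, -0.0]
contact_force: [-3.1, -0.1, 5.6]
opening: 0.344
finger_force: 69.3
```

Gripped on the tab. I pull 44 mm along the meter's y.

Request:
step_arm(increments=[[[-0.2,4,0],[0,0,0]],[[-0.2,5,0],[0,0,0]],[[-0.2,5,0],[0,0,0]],[[-0.3,5,0],[0,0,0]],[[-0.3,5,0],[0,0,0]],[[-0.2,5,0],[0,0,0]],[[0,0,0],[0,0,0]],[[0,0,0],[0,0,0]]])

```text
time: 19.18
eef_pos: [0.5317, 0.0864, 0.0175]
tcp_rot: [0.691, 0.723, -0.001, 0.001]
contact_force: [-2.6, -6.0, 4.8]
opening: 0.344
finger_force: 69.3
```

Request:
step_arm(increments=[[[-0.2,5,0],[0,0,0]],[[-0.2,5,0],[0,0,0]],[[-0.2,5,0],[0,0,0]],[[0,0,0],[0,0,0]],[[0,0,0],[0,0,0]],[[0,0,0],[0,0,0]],[[0,0,0],[0,0,0]],[[0,0,0],[0,0,0]]])

```text
time: 19.85
eef_pos: [0.5311, 0.1006, 0.0175]
tcp_rot: [0.691, 0.723, -0.002, 0.001]
contact_force: [-4.1, -7.0, 6.1]
opening: 0.348
finger_force: 69.3
```

```bash
python3 - <<'E'
from meas import *
C,im=snap("wrist","w13"); np.savez("w13",e=C[1],R=C[2]); s=readout.get_state(); print(s["eef_pos"],s["contact_force"],s["opening"],s["finger_force"])
print("tcp local y",(s["eef_pos"][:2]-o)@Y)
g=cv2.cvtColor(im,cv2.COLOR_RGB2GRAY)
for x in(-.044,-.040,-.038,-.036):
  ys,v=prof(C,im,x,.085,.115,.025); print(x,v.tolist())
for y in(.096,.098,.1,.102,.104):
    uv=proj(C,[[*w(x,y),.025] for x in np.arange(-.055,-.02,.001)]).astype(np.float32); print(y,cv2.remap(g,uv[:,0],uv[:,1],1).ravel().tolist())
S,i2=snap("side","s13"); S0=cv2.imread("pics/side0.png")[:,:,::-1]
for nm,p in(("idx",w(-.04,.099)),("clip",w(-.047,.099))): print(nm,proj(S,[*p,.025]).round(1))
E
```

```text
[0.53106431 0.10064007 0.01748171] [-3.22700953 -7.18066447  5.02678249] 0.3460279971175697 69.31594133377075
tcp local y 0.09715058826630546
-0.044 [205, 206, 205, 205, 205, 206, 206, 207, 207, 202, 153, 76, 59, 44, 32, 34, 44, 44, 44, 44, 43, 86, 109, 99, 96, 96, 97, 96, 100, 119]
-0.04 [205, 205, 206, 206, 205, 205, 205, 203, 201, 196, 148, 69, 44, 36, 32, 32, 37, 40, 39, 36, 44, 85, 109, 100, 96, 95, 95, 96, 97, 97]
-0.038 [205, 205, 205, 206, 205, 206, 205, 191, 162, 147, 136, 122, 152, 149, 115, 105, 109, 105, 101, 101, 106, 118, 117, 101, 97, 96, 96, 96, 97, 99]
-0.036 [202, 202, 202, 202, 203, 202, 202, 188, 158, 143, 134, 130, 170, 176, 153, 153, 186, 182, 145, 126, 125, 125, 116, 100, 96, 96, 97, 95, 95, 99]
0.096 [176, 175, 175, 175, 176, 177, 160, 98, 77, 77, 77, 76, 78, 78, 71, 69, 90, 122, 131, 130, 131, 132, 132, 130, 120, 99, 94, 94, 95, 94, 94, 94, 94, 94, 97]
0.098 [174, 175, 175, 175, 175, 172, 140, 73, 43, 45, 43, 44, 43, 43, 39, 36, 79, 149, 168, 176, 198, 205, 205, 202, 175, 100, 49, 49, 51, 51, 50, 50, 49, 48, 74]
0.1 [175, 176, 176, 175, 175, 174, 143, 81, 46, 35, 36, 34, 33, 31, 32, 32, 52, 105, 136, 153, 185, 206, 207, 206, 180, 110, 68, 67, 68, 68, 66, 66, 62, 53, 69]
0.102 [176, 176, 176, 176, 175, 175, 147, 85, 67, 66, 58, 44, 40, 39, 40, 40, 54, 105, 150, 182, 195, 204, 208, 202, 179, 119, 58, 46, 48, 47, 47, 47, 45, 46, 69]
0.104 [176, 176, 176, 176, 176, 177, 163, 90, 52, 50, 47, 44, 42, 38, 36, 36, 55, 101, 124, 126, 130, 158, 191, 185, 147, 111, 73, 51, 51, 51, 51, 51, 51, 59, 89]
idx [[235.3 218.8]]
clip [[237.5 219.3]]
```

Spring give left the TCP at 41.8 mm of travel. I add the missing 2.5 to 3 mm and remeasure.

Request:
step_arm(increments=[[[-0.1,1.5,0],[0,0,0]],[[0,1.3,0],[0,0,0]],[[0,0,0],[0,0,0]],[[0,0,0],[0,0,0]],[[0,0,0],[0,0,0]],[[0,0,0],[0,0,0]],[[0,0,0],[0,0,0]],[[0,0,0],[0,0,0]]])

```text
time: 20.62
eef_pos: [0.5309, 0.1033, 0.0175]
tcp_rot: [0.691, 0.723, -0.002, 0.001]
contact_force: [-3.1, -7.2, 5.3]
opening: 0.349
finger_force: 69.3
```

```bash
python3 - <<'E'
from meas import *
C,im=snap("wrist","w14"); np.savez("w14",e=C[1],R=C[2]); s=readout.get_state(); print(s["eef_pos"],s["contact_force"],s["opening"],s["finger_force"],np.abs(s["dq"]).max())
print("tcp local y",(s["eef_pos"][:2]-o)@Y,"cam",(C[1][:2]-o)@Y,C[1][2])
for n in("w13","w14"):
  C,im=load(n)
  for x in(-.038,-.036,-.034):
    ys,v=prof(C,im,x,.085,.108,.028); print(n,x,v.tolist())
# does the tab slip in the grip? tab blob relative to gripper between first grip is judged by side view: black tab top
u,v=proj(C,[*w(-.037,.098),.028])[0].round().astype(int); print(u,v); print(im.max(2)[v-14:v+14,u-8:u+12])
E
```

```text
[0.5309313  0.10333109 0.01747361] [-2.27789445 -7.2385796   6.11952201] 0.3467432973014066 69.32374119758606 0.0008136880599642533
tcp local y 0.09984487620221075 cam 0.18560083538969543 0.19982254254863996
w13 -0.038 [206, 205, 206, 205, 207, 206, 207, 207, 202, 184, 167, 157, 120, 104, 109, 89, 70, 71, 72, 70, 68, 73, 95]
w13 -0.036 [202, 202, 203, 203, 202, 202, 203, 203, 197, 174, 148, 140, 129, 152, 179, 149, 133, 158, 172, 145, 127, 126, 126]
w13 -0.034 [205, 204, 205, 205, 205, 204, 205, 206, 200, 175, 148, 139, 129, 156, 198, 204, 197, 200, 203, 183, 147, 131, 127]
w14 -0.038 [206, 206, 206, 206, 206, 206, 206, 205, 206, 206, 205, 195, 152, 121, 113, 89, 64, 68, 70, 71, 72, 71, 87]
w14 -0.036 [187, 202, 202, 202, 201, 201, 202, 202, 202, 202, 201, 194, 165, 145, 137, 114, 117, 163, 181, 156, 133, 126, 125]
w14 -0.034 [79, 153, 197, 205, 204, 204, 205, 204, 204, 204, 205, 196, 166, 144, 137, 129, 164, 198, 202, 176, 141, 132, 126]
200 230
[[103 102 100 100 104 110 119 125 125 125 125 126 126 127 129 130 129 136
  157 182]
 [ 71  72  69  71  73  87 108 124 129 128 128 128 129 
[... 1541 characters left out ...]
 213 209
  202 173]
 [212 215 213 209 210 210 212 211 210 210 207 207 209 210 212 212 212 209
  202 175]
 [213 215 214 210 209 209 211 211 210 208 207 207 207 209 212 212 212 209
  203 176]
 [212 215 214 211 209 209 210 210 210 208 208 208 209 209 211 212 211 209
  202 175]
 [213 215 214 211 209 210 210 210 210 208 207 205 207 209 210 211 213 210
  203 178]
 [212 215 213 210 210 209 211 210 209 209 207 206 207 208 210 211 212 210
  204 180]
 [212 214 214 211 210 210 211 211 211 208 207 206 207 208 211 212 213 211
  205 182]
 [211 214 214 211 210 210 211 211 210 209 206 206 207 209 209 212 212 211
  205 183]
 [212 213 214 212 209 210 210 211 210 209 206 206 208 208 210 211 213 211
  204 183]]
```

```bash
python3 -c "
from plant import sign_off; print(sign_off())"
```

```text
the job is handed in; nothing more can be done
None
```

I handed the job in with the block seated in the pocket, the gripper still holding the shutter at the mark (within about 1 mm by my measurement), and the clip and other things untouched; no verdict came back.

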